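# Fit the drying cartridge into the archive dryer

### The job

Two drying units for the storage drawers stand on the archive table, and one has an empty bay. Take the cartridge with the two side lugs, push it down through the slots of the empty bay until it sits on the bottom, give it a quarter turn clockwise (seen from above) to lock it, and let go. Leave the fat canister without lugs where it stands.

Things in the scene. Friction and masses are not known exactly. Their poses are not given: they have to be found in the camera images.
- cartridge: Loose drying cartridge, upright, 0.25 kg. White plug 44 mm dia., 0-40 mm up; grey cap 60 mm dia., 40-60 mm up; on it a grip bar 56 mm long (x), 16 mm wide (y), to 99 mm up: pinch it across y. Two plug lugs point to +x and -x, below the bar's ends: 12 mm wide, 6-16 mm up, tips 48 mm from the axis. Origin: centre of the underside, z up. Half a turn makes no difference.
- dryer: Fixed drying unit with the EMPTY bay (the other unit, not listed, has a cartridge locked in). Square block 150 x 150 x 58 mm high, metal top; behind it (+x), 75 to 165 mm from the axis, a vented housing 150 mm wide, 68 mm high. In the top a 64 mm round bay with two slots 32 mm wide running to +x and -x, to 62 mm from the axis. Origin: on the bay's axis at table height, z up.
- bay (a point): Centre of the empty bay's floor, 20 mm above the table; the cartridge's underside centre rests here. Unit's axes: lugs enter along x and, a quarter turn clockwise from above, lock along y; stops block the other way and just beyond. The 10 mm top plate starts 28 mm above this floor: lugs turn freely under it while the cartridge is within 12 mm of the floor. No spring or detent; turns easily.
- canister: Loose fat canister WITHOUT lugs, a bystander near the cartridge: white plug 80 mm dia., grey cap 84 mm dia. 40-60 mm up, the same grip bar on top to 99 mm up (x along the bar). Too wide for the bay. Origin: centre of the underside. Leave it where it stands.
Mind the look-alikes: they are no part of the job. What is shaped like the cartridge but green or purple is not meant.

How it is judged (in metres and radians):
On the way:
1. the cartridge is down in the empty bay, its lugs through the slots and below the top plate, not yet turned (z of cartridge in the frame of bay between -0.005 and 0.012 m and horizontal distance between cartridge and bay below 0.018 m and angle between cartridge's own z axis and vertical below 0.17 rad and angle between the x axis of cartridge and the x axis of dryer, either way round below 0.4 rad), for 0.1 s.
At the end, for the whole second after the job is handed in: The cartridge rests upright (within 10 degrees) on the floor of the empty bay (underside less than 6 mm above it, within 18 mm of its centre), turned so that its lugs lie along the locked direction within 23 degrees, released and at rest (z of cartridge in the frame of bay between -0.005 and 0.006 m and horizontal distance between cartridge and bay below 0.018 m and angle between cartridge's own z axis and vertical below 0.17 rad and angle between the x axis of cartridge and the y axis of dryer, either way round below 0.4 rad and linear speed of cartridge below 0.02 m/s and angular speed of cartridge below 0.2 rad/s); the robot touches nothing.
It fails at once if the canister without lugs is moved from its place by more than 30 mm (distance of canister from where it was at the start of the episode above 0.03 m).
It also fails if it takes over 48 s, if anything falls off the work surface, if the arm or the gripper's body presses on something with over 40 N, if the wrist force passes 120 N, or if a joint passes its speed limit or range.

### The arm

A 6-joint arm with a two-finger parallel gripper is mounted at the origin on the work surface. World frame = base frame: x ahead of the robot, y to its left, z up, the work surface at z = 0. Lengths are in m, angles in degrees, forces in N, time in s.
With the tool pointing down it reaches from about 0.4 to 0.825 m from the base axis. Payload 7 kg.
Tool frame: the origin (TCP) lies at the very end of the fingers, on their centre line; the grasp point (between the pads) lies r.grip_depth behind it (r.grip_depth is the distance from the TCP to the grasp point, in m); z points along the fingers, y is the direction in which the jaws open and shut (so a half turn about z gives the same grasp; the last joint's range is limited). The gripper opens to 88 mm and grips with 3 to 60 N. Pads are 19 mm wide; open, the fingers measure 130 mm over their backs; the gripper's body (78 mm by 193 mm) begins 47 mm behind the grasp point.
Start: joints at [-59.009, 20.546, 0.682, 0, -70.136, -16.507], TCP at [0.169, -0.654, 0.197] pointing down, gripper open.
Joint ranges: [-176.03, 176.03], [-82.01, 121.73], [-58.28, 71.71], [-173.87, 95.51], [-174.79, -0.11], [-173.66, 173.66]. Speed limits (degrees/s): [136.94, 136.94, 172.46, 180, 180, 180].

### API

Orientations are given as [roll, pitch, yaw] about the fixed x, y, z axes, in that order (R = Rz(yaw) Ry(pitch) Rx(roll)).
In Python, from plant import r gives the robot as it stands. The module is installed in compiled form; this text tells all that it offers.
- The arm moves only by the tool step_arm, never from a script. Its argument "increments" is a list of rows, each a list of 3 entries, a list of its own where there are three numbers: the shift along the tool's x, y, z in m, then the turn, a rotation vector about the tool's x, y, z in rad, then the closure, from 0 (fully open) to 1 (shut). In form: [[[x, y, z], [wx, wy, wz], grip], ...]. A call has 1 to 10 rows; each row is the pose to reach, as a shift and turn from the pose commanded when the call began, along the tool's axes at that moment; what a row does not reach only later rows make up. A row lasts 1/10 s, in which the tool goes at most 50 mm and 8.59 degrees, less where a joint would pass 70% of its speed; a pose out of reach is approached as far as the arm can. A call with a gripper value outside its range is refused whole. The fingers move at their own pace and stop on an object; "force" is the grip in N (left out, the last holds). Time passes only in rows, so rows that repeat a pose let the fingers close. It gives the time, the measured TCP pose, the force and the opening at its end, in the units of the state.
- r.get_state(): the state, without advancing time (a new reading comes with each control period).
- r.capture(name): name is "scene" or "top" or "wrist"; returns a dict with "color" (400x640x3 uint8, red, green, blue), "intrinsics" (3x3 intrinsics, pixels), "k1" (the pictures are not rectified: a ray, as slopes to the right and down, at radius r is drawn at 1 + k1 r^2 times it, then the intrinsics apply), "rvec" (rotation vector, rad) and "tvec" (3), from world to camera coordinates, as OpenCV has them; the wrist camera has in their place "T_tool_cam" (4x4, takes a point from camera to tool coordinates, whose origin is the TCP and whose axes are the flange's). Camera axes: x right, y down, z forward; pixel columns grow to the right and rows downward; lengths in m; the calibration is good to about 2 mm. A picture is of the moment at which its call begins: read the wrist's pose just before it. There is no depth.
- r.close_job(): hands the job in, once; it reports no verdict.
The state is a dict: "time_s": time; "joints": joint angles; "qd": joint speeds; "joint_torque": joint torques, N m; "tcp_pos": TCP position; "eef_rot": TCP orientation; "contact_force": force on the tool from outside, world axes, zero at the start; "moment": the same for the moment, N m; "gripper_width": finger opening in m.
Only numpy, scipy, OpenCV 4.12 (cv2) and the standard library are available. Lean on these libraries where they do the work, as an engineer would, in place of code of your own. Each camera call takes 0.05 s, during which the arm holds its last target.

## Working session

There is one attempt and no reset: what is moved stays moved. The work goes in short steps, Python scripts to look and compute and a tool call to move; the robot and the scene stay as the last step left them, time stands still between calls to the robot, and variables do not carry over. Pictures are saved under pics/ and viewed, and the job is handed in when it is done.

Besides the shell and the picture viewer there is one more tool, called by a JSON object that holds its "op" and its "data". step_arm: Moves the arm, as the interface text tells. Its arguments: {"type":"object","properties":{"increments":{"type":"array","items":{"type":"array"}},"force":{"type":"number"}},"required":["increments"]}

```bash
mkdir -p pics; python3 - <<'E'
from plant import r
import cv2,pickle
print(r.get_state(), r.grip_depth)
d={}
for n in("scene","top","wrist"):
    c=r.capture(n); d[n]=c
    cv2.imwrite(f"pics/{n}0.png",c["color"][:,:,::-1])
    print(n,{k:v for k,v in c.items() if k!="color"})
pickle.dump(d,open("cap0.pkl","wb"))
E
```

```text
{'time_s': 0.0, 'joints': array([-5.90070597e+01,  2.05897413e+01,  6.34301521e-01, -1.88076579e-02,
       -7.01379515e+01, -1.65082412e+01]), 'qd': array([ 0.03432845,  0.0035284 ,  0.07615979, -0.05586187,  0.025988  ,
        0.02984957]), 'joint_torque': array([-4.18003274e-04, -5.82716525e+01,  2.93052506e+01,  6.99727044e+00,
        6.98545278e-03, -1.88494473e-04]), 'tcp_pos': array([ 0.1686702 , -0.65302457,  0.19645   ]), 'eef_rot': array([ 1.79905434e+02, -9.58803676e-03, -1.65521697e+02]), 'contact_force': array([ 0.12541253, -0.83135574,  0.23455395]), 'moment': array([-0.00232759,  0.04791727,  0.03526086]), 'gripper_width': 0.08774026734747055} 0.0188
scene {'intrinsics': array([[462.15259691,   0.        , 317.45690271],
       [  0.        , 462.15259691, 193.46064926],
       [  0.        ,   0.        ,   1.        ]]), 'k1': -0.016076156674434124, 'rvec': array([ 0.66889483,  2.45766994, -1.3284167 ]), 'tvec': array([ 0.38492648, -0.05188981,  1.17637085])}
top {'intrinsics': array([[390.67552688,   0.        , 322.28873421],
       [  0.        , 390.67552688, 201.12098206],
       [  0.        ,   0.        ,   1.        ]]), 'k1': 0.023573204713786794, 'rvec': array([ 2.16960127, -2.17408762,  0.09142046]), 'tvec': array([-0.02011692,  0.42826504,  1.00554752])}
wrist {'intrinsics': array([[295.3020727 ,   0.        , 318.5937417 ],
       [  0.        , 295.3020727 , 191.20939549],
       [  0.        ,   0.        ,   1.        ]]), 'k1': 0.019050391847999375, 'T_tool_cam': array([[-4.57411877e-04, -9.51056448e-01, -3.09016865e-01,
         8.49182063e-02],
       [ 9.99999874e-01, -3.71186907e-04, -3.37820131e-04,
         3.48483684e-04],
       [ 2.06583000e-04, -3.09016981e-01,  9.51056498e-01,
        -1.87699104e-01],
       [ 0.00000000e+00,  0.00000000e+00,  0.00000000e+00,
         1.00000000e+00]])}
```

View pics/scene0.png

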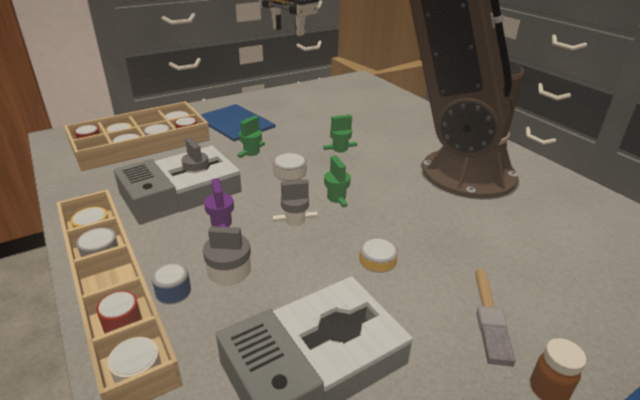

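View pics/top0.png

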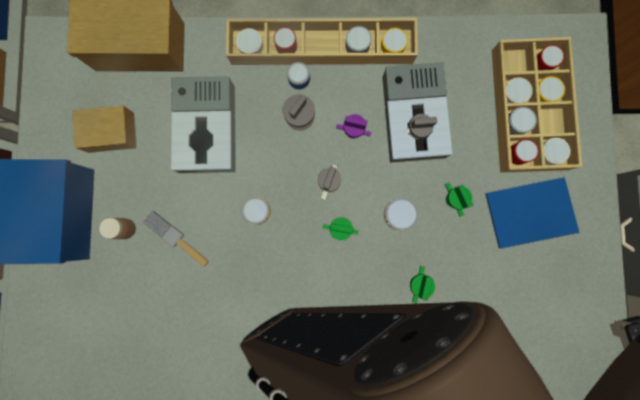

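View pics/wrist0.png

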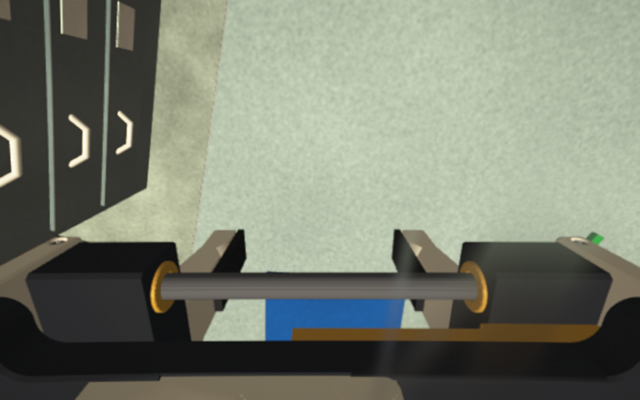

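The top view shows the cartridge at about (329,180), with its white lug tips near (334,168) and (325,196). The empty unit's bay is near (201,140), with its housing toward the top of the picture, and the canister is at (299,111). Next I measure these from masks.

```bash
cat > h.py <<'E'
import numpy as np,cv2
def ray(c,px,T=None):
    u=(np.array(px,float)-c["intrinsics"][:2,2])/c["intrinsics"][0,0]
    s=u.copy()
    for _ in range(10): s=u/(1+c["k1"]*(s@s))
    d=np.array([*s,1.])
    if "rvec" in c:
        R=cv2.Rodrigues(c["rvec"])[0]; return -R.T@c["tvec"],R.T@d
    M=T@c["T_tool_cam"]; return M[:3,3],M[:3,:3]@d
def onz(c,px,z,T=None):
    o,d=ray(c,px,T); return o+d*(z-o[2])/d[2]
def proj(c,p,T=None):
    if "rvec" in c: q=cv2.Rodrigues(c["rvec"])[0]@np.array(p,float)+c["tvec"]
    else:
        M=np.linalg.inv(T@c["T_tool_cam"]); q=M[:3,:3]@np.array(p,float)+M[:3,3]
    s=q[:2]/q[2]; s=s*(1+c["k1"]*(s@s)); return s*c["intrinsics"][0,0]+c["intrinsics"][:2,2]
def toolT(st):
    from scipy.spatial.transform import Rotation as R
    T=np.eye(4);T[:3,:3]=R.from_euler("xyz",st["eef_rot"],degrees=True).as_matrix();T[:3,3]=st["tcp_pos"];return T
E
python3 - <<'E'
import pickle,cv2,numpy as np
d=pickle.load(open("cap0.pkl","rb"))
t=d["top"]["color"][:,:,::-1]; s=d["scene"]["color"][:,:,::-1]
a=cv2.resize(t[65:215,160:350],None,fx=4,fy=4,interpolation=cv2.INTER_CUBIC); cv2.imwrite("pics/t1.png",a)
b=cv2.resize(s[150:350,180:420],None,fx=3,fy=3,interpolation=cv2.INTER_CUBIC); cv2.imwrite("pics/s1.png",b[:600])
E
```

```text
(no output)
```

View pics/t1.png

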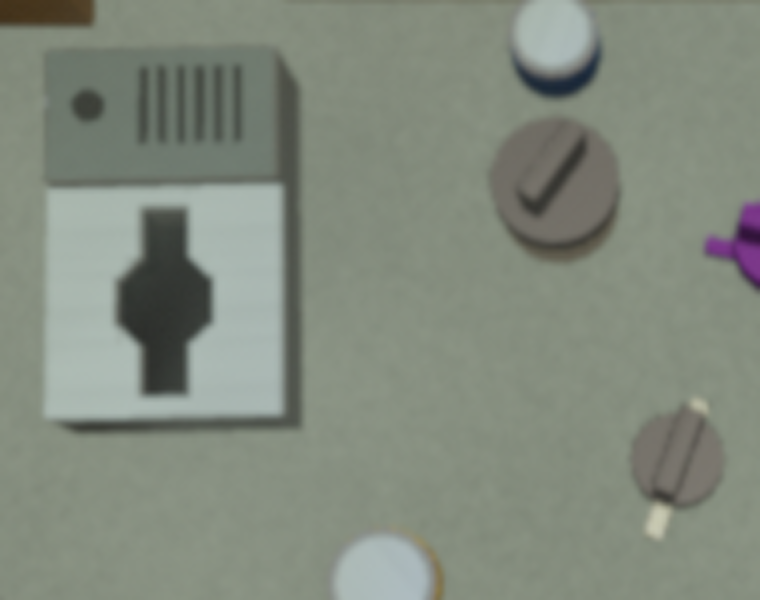

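View pics/s1.png

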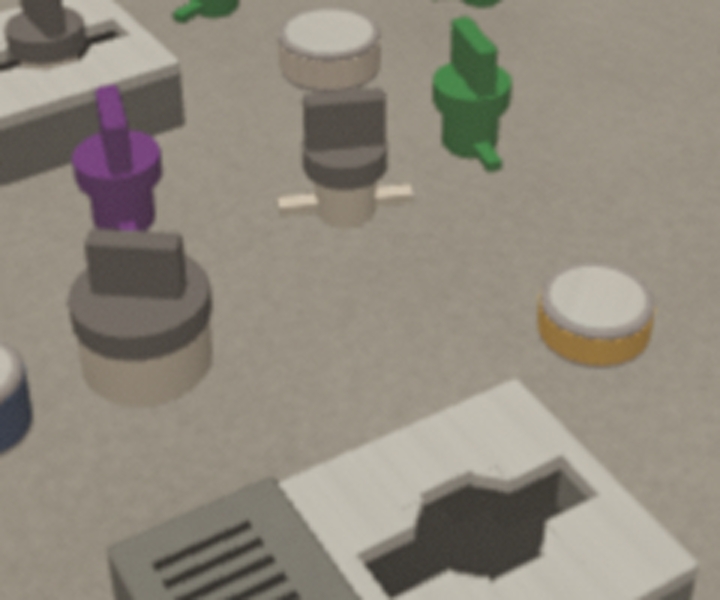

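```bash
python3 - <<'E'
import pickle,cv2,numpy as np
from h import *
d=pickle.load(open("cap0.pkl","rb")); c=d["top"]; im=c["color"].astype(int)
def blob(mask,near,lo=20):
    n,l,s,ce=cv2.connectedComponentsWithStats(mask.astype(np.uint8),connectivity=8)
    ok=[i for i in range(1,n) if s[i,4]>=lo]; i=min(ok,key=lambda i:np.hypot(*(ce[i]-near))); return l==i,ce[i],s[i]
for p in [(329,180),(333,170),(325,194),(315,180),(201,165),(215,140),(201,140),(201,120),(180,100),(240,160)]: print(p,im[p[1],p[0]])
np.save("im.npy",im)
# metal
m=(im.min(2)>150)
b,ce,s=blob(m,(201,140),500); print("metal",ce,s)
cn=max(cv2.findContours(b.astype(np.uint8),cv2.RETR_EXTERNAL,cv2.CHAIN_APPROX_NONE)[0],key=len)
rc=cv2.minAreaRect(cn); bx=cv2.boxPoints(rc); P=np.array([onz(c,p,.058) for p in bx]); print(P, P.mean(0),np.linalg.norm(P-np.roll(P,1,0),axis=1))
# hole
x0,y0=180,112
dk=(im.max(2)<95); dk[:112]=0;dk[170:]=0;dk[:,:180]=0;dk[:,225:]=0
b,ce,s=blob(dk,(201,140),200); print("hole",ce,s,onz(c,ce,.058))
cn=max(cv2.findContours(b.astype(np.uint8),cv2.RETR_EXTERNAL,cv2.CHAIN_APPROX_NONE)[0],key=len)
bx=cv2.boxPoints(cv2.minAreaRect(cn)); P=np.array([onz(c,p,.058) for p in bx]); print(P,P.mean(0))
E
```

```text
(329, 180) [120 116 108]
(333, 170) [118 114 106]
(325, 194) [196 197 175]
(315, 180) [135 144 128]
(201, 165) [167 180 174]
(215, 140) [170 183 177]
(201, 140) [49 52 48]
(201, 120) [71 75 68]
(180, 100) [111 122 110]
(240, 160) [139 148 133]
metal [200.06257719 140.16879374] [ 171  112   59   57 2429]
[[0.65579893 0.36746983 0.058     ]
 [0.65572005 0.21857359 0.058     ]
 [0.50987777 0.21592818 0.058     ]
 [0.51012618 0.36302716 0.058     ]] [0.58288073 0.29124969 0.058     ] [0.14574048 0.14889626 0.14586626 0.14709919]
hole [200.72061069 139.94961832] [190 118  23  45 655] [0.58260624 0.28952445 0.058     ]
[[0.64002336 0.31836896 0.058     ]
 [0.63998512 0.26195192 0.058     ]
 [0.52541785 0.25945839 0.058     ]
 [0.52550592 0.3153396  0.058     ]] [0.58273307 0.28877972 0.058     ]
```

```bash
python3 - <<'E'
import pickle,cv2,numpy as np
from h import *
d=pickle.load(open("cap0.pkl","rb"))
def blobs(mask,lo):
    n,l,s,ce=cv2.connectedComponentsWithStats(mask.astype(np.uint8)); return [(ce[i].round(2),s[i][:5]) for i in range(1,n) if s[i,4]>=lo]
c=d["top"]; im=c["color"].astype(int)
w=np.zeros(im.shape[:2],bool); w[160:205,310:348]=1
lug=(im.min(2)>150)&w; print("lugs",[(b,onz(c,b[0],.016)) for b in blobs(lug,3)])
cap=(im[...,0]-im[...,1]>-1)&(im.max(2)<150)&w   # brownish
b=max(blobs(cap,50),key=lambda b:b[1][4]); print("cap",b,onz(c,b[0],.06),onz(c,b[0],.08))
w=np.zeros(im.shape[:2],bool); w[85:135,275:325]=1
cap=(im[...,0]-im[...,1]>-1)&(im.max(2)<150)&w
b=max(blobs(cap,50),key=lambda b:b[1][4]); print("canister",b,onz(c,b[0],.06))
c=d["scene"]; im=c["color"].astype(int)
print(im[216,280],im[213,315],im[218,295])
for p in [(280,217.5),(315.5,213.5)]: print("scene lug tip",onz(c,p,.011))
# stereo for bar top centre
a=cv2.resize(d["top"]["color"][160:205,310:348,::-1],None,fx=12,fy=12,interpolation=cv2.INTER_CUBIC); cv2.imwrite("pics/t2.png",a)
E
```

```text
lugs [((array([334. , 165.5]), array([333, 165,   3,   2,   4], dtype=int32)), array([ 0.52334741, -0.05221749,  0.016     ])), ((array([323.93, 194.97]), array([322, 192,   5,   7,  30], dtype=int32)), array([ 0.44479822, -0.02533446,  0.016     ]))]
cap (array([328.99, 179.15]), array([318, 167,  23,  24, 418], dtype=int32)) [ 0.48033445 -0.03832848  0.06      ] [ 0.4773763 -0.0381103  0.08     ]
canister (array([298.67, 111.74]), array([283,  95,  31,  35, 873], dtype=int32)) [0.65534001 0.03903225 0.06      ]
[207 194 174] [206 193 173] [143 131 115]
scene lug tip [ 0.51068272 -0.05231163  0.011     ]
scene lug tip [ 0.43749715 -0.02750687  0.011     ]
```

View pics/t2.png

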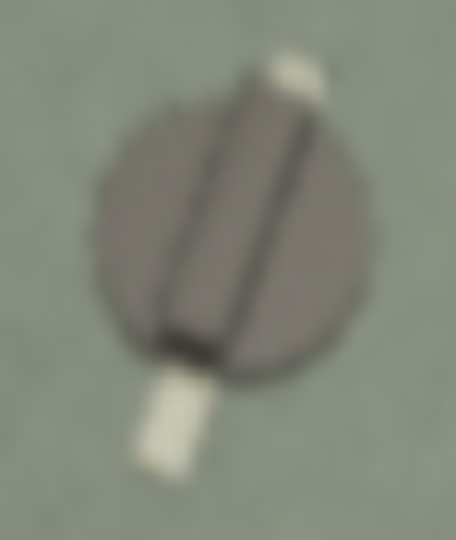

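```bash
cat >> h.py <<'E'
def delta(st,pos,yaw):
    from scipy.spatial.transform import Rotation as R
    T=toolT(st); t=R.from_euler("xyz",[180,0,yaw],degrees=True).as_matrix()
    return (T[:3,:3].T@(np.array(pos)-T[:3,3])).round(4), R.from_matrix(T[:3,:3].T@t).as_rotvec().round(4)
E
python3 - <<'E'
import pickle
from h import *
from plant import r
d=pickle.load(open("cap0.pkl","rb"));c=d["top"]
a=onz(c,(334.9,164.7),.013);b=onz(c,(323.1,198.7),.013);print(a,b,(a+b)/2,np.linalg.norm(a-b),np.degrees(np.arctan2(*(a-b)[1::-1])))
print(delta(r.get_state(),[.478,-.038,.2],-18.8))
E
```

```text
[ 0.52604533 -0.05469339  0.013     ] [ 0.43521756 -0.02311427  0.013     ] [ 0.48063145 -0.03890383  0.013     ] 0.09616093686013252 -19.171607788840607
(array([-0.4533,  0.5183, -0.0028]), array([ 7.0000e-04,  1.5000e-03, -2.5607e+00]))
```

{"op": "step_arm", "data": {"increments": [[[-0.455, 0.52, -0.01], [0, 0, -2.56], 0], [[-0.455, 0.52, -0.01], [0, 0, -2.56], 0], [[-0.455, 0.52, -0.01], [0, 0, -2.56], 0], [[-0.455, 0.52, -0.01], [0, 0, -2.56], 0], [[-0.455, 0.52, -0.01], [0, 0, -2.56], 0], [[-0.455, 0.52, -0.01], [0, 0, -2.56], 0], [[-0.455, 0.52, -0.01], [0, 0, -2.56], 0], [[-0.455, 0.52, -0.01], [0, 0, -2.56], 0], [[-0.455, 0.52, -0.01], [0, 0, -2.56], 0], [[-0.455, 0.52, -0.01], [0, 0, -2.56], 0]]}}

```text
time_s: 1.15
tcp_pos: [0.3938, -0.205, 0.2049]
eef_rot: [-180.0, -0.0, -79.2]
contact_force: [1.7, -0.2, 0.7]
gripper_width: 0.0881
```

```bash
python3 - <<'E'
from h import *
from plant import r
s=r.get_state();print(s["tcp_pos"],s["eef_rot"],s["joints"],s["qd"]);print(delta(s,[.4806,-.0389,.2],-19.1))
E
```

```text
[ 0.39377631 -0.20496247  0.20487198] [-1.79956421e+02 -7.64103221e-03 -7.92191088e+01] [-1.90129921e+00 -2.26784413e+00 -2.61658470e+01 -2.31176315e-03
 -6.60578039e+01  1.26831306e+01] [66.29243937 -3.3366712  -2.38490681  0.20798713 -0.99253213 19.61889806]
(array([-0.1469, -0.1164,  0.0049]), array([-6.0000e-04, -5.0000e-04, -1.0493e+00]))
```

{"op": "step_arm", "data": {"increments": [[[-0.147, -0.1165, 0.005], [0, 0, -1.05], 0], [[-0.147, -0.1165, 0.005], [0, 0, -1.05], 0], [[-0.147, -0.1165, 0.005], [0, 0, -1.05], 0], [[-0.147, -0.1165, 0.005], [0, 0, -1.05], 0], [[-0.147, -0.1165, 0.005], [0, 0, -1.05], 0], [[-0.147, -0.1165, 0.005], [0, 0, -1.05], 0], [[-0.147, -0.1165, 0.005], [0, 0, -1.05], 0], [[-0.147, -0.1165, 0.005], [0, 0, -1.05], 0], [[-0.147, -0.1165, 0.005], [0, 0, -1.05], 0]]}}

```text
time_s: 2.05
tcp_pos: [0.4813, -0.0413, 0.1995]
eef_rot: [180.0, 0.0, -19.7]
contact_force: [0.1, 0.4, -0.1]
gripper_width: 0.0876
```

```bash
python3 - <<'E'
from h import *
from plant import r
import pickle
s=r.get_state();print(s["tcp_pos"],s["eef_rot"],s["joints"],abs(s["qd"]).max());c=r.capture("wrist")
pickle.dump((s,c),open("w1.pkl","wb"))
T=toolT(s);im=c["color"][:,:,::-1].copy()
print(delta(s,[.4806,-.0389,.2],-19.1))
u=np.array([np.cos(np.radians(-19.2)),np.sin(np.radians(-19.2)),0])
for p in [np.array([.4806,-.0389,.0])+np.array([0,0,.099])+k*.028*u for k in(-1,1)]+[np.array([.4806,-.0389,.011])+k*.048*u for k in(-1,1)]:
    q=proj(c,p,T);print(q);cv2.circle(im,tuple(int(v) for v in q.round()),2,(0,0,255),-1)
cv2.imwrite("pics/w1.png",im)
E
```

```text
[ 0.48126423 -0.04127712  0.19951732] [ 1.79996718e+02  1.06607186e-02 -1.96739238e+01] [ 1.84896697e+01  2.09561206e+00 -2.25367632e+01 -4.40766913e-03
 -6.53780348e+01  5.18382436e+01] 0.2585072424033841
(array([-0.0014, -0.002 , -0.0005]), array([ 0.0001,  0.0002, -0.01  ]))
[316.81096583 208.78506701]
[316.20986768 155.89588575]
[317.33262627 198.7864271 ]
[316.5592777  126.30860449]
```

View pics/w1.png

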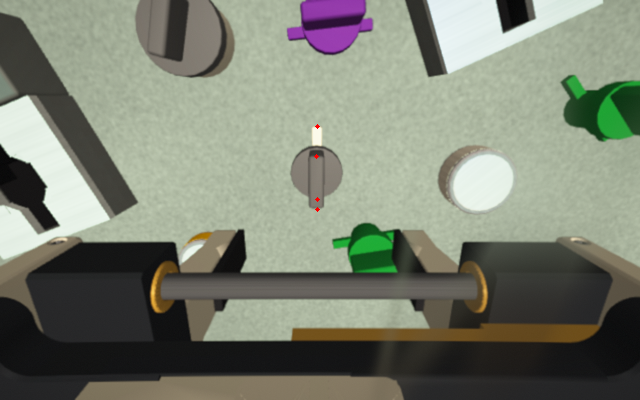

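The bar's ends and the far lug tip fall on the predicted red points, around column 317 and rows 126–209, so I descend and grasp.

{"op": "step_arm", "data": {"increments": [[[-0.0015, -0.002, 0.04], [0, 0, -0.01], 0], [[-0.0015, -0.002, 0.08], [0, 0, -0.01], 0], [[-0.0015, -0.002, 0.11], [0, 0, -0.01], 0], [[-0.0015, -0.002, 0.125], [0, 0, -0.01], 0], [[-0.0015, -0.002, 0.133], [0, 0, -0.01], 0], [[-0.0015, -0.002, 0.133], [0, 0, -0.01], 0], [[-0.0015, -0.002, 0.133], [0, 0, -0.01], 1], [[-0.0015, -0.002, 0.133], [0, 0, -0.01], 1], [[-0.0015, -0.002, 0.133], [0, 0, -0.01], 1], [[-0.0015, -0.002, 0.133], [0, 0, -0.01], 1]], "force": 30}}

```text
time_s: 3.1
tcp_pos: [0.481, -0.0388, 0.0672]
eef_rot: [-180.0, -0.1, -18.8]
contact_force: [0.2, -0.4, -0.2]
gripper_width: 0.0612
```

{"op": "step_arm", "data": {"increments": [[[0, 0, 0], [0, 0, 0], 1], [[0, 0, 0], [0, 0, 0], 1], [[0, 0, 0], [0, 0, 0], 1], [[0, 0, 0], [0, 0, 0], 1]], "force": 30}}

```text
time_s: 3.5
tcp_pos: [0.4807, -0.0388, 0.0666]
eef_rot: [180.0, 0.0, -18.8]
contact_force: [-0.4, -0.1, 0.1]
gripper_width: 0.0296
```

{"op": "step_arm", "data": {"increments": [[[0, 0, 0], [0, 0, 0], 1], [[0, 0, 0], [0, 0, 0], 1], [[0, 0, 0], [0, 0, 0], 1], [[0, 0, 0], [0, 0, 0], 1]]}}

```text
time_s: 3.9
tcp_pos: [0.4807, -0.0388, 0.0666]
eef_rot: [-180.0, -0.0, -18.8]
contact_force: [0.6, 1.2, -0.8]
gripper_width: 0.0153
```

```bash
python3 - <<'E'
from h import *
from plant import r
print(delta(r.get_state(),[.46,.28,.2],1.5))
E
```

```text
(array([-0.1225, -0.2951, -0.1334]), array([-1.000e-04, -0.000e+00, -3.549e-01]))
```

{"op": "step_arm", "data": {"increments": [[[0, 0, -0.02], [0, 0, 0], 1], [[0, 0, -0.06], [0, 0, 0], 1], [[0, 0, -0.1], [0, 0, 0], 1], [[0, 0, -0.133], [0, 0, 0], 1], [[0, 0, -0.133], [0, 0, 0], 1]]}}

```text
time_s: 4.4
tcp_pos: [0.4833, -0.0385, 0.2042]
eef_rot: [-179.8, -0.4, -18.8]
contact_force: [-0.6, 0.0, -2.3]
gripper_width: 0.015
```

{"op": "step_arm", "data": {"increments": [[[-0.014, -0.035, 0], [0, 0, -0.05], 1], [[-0.03, -0.075, 0], [0, 0, -0.1], 1], [[-0.048, -0.115, 0], [0, 0, -0.15], 1], [[-0.065, -0.156, 0], [0, 0, -0.2], 1], [[-0.082, -0.197, 0], [0, 0, -0.25], 1], [[-0.098, -0.237, 0], [0, 0, -0.3], 1], [[-0.113, -0.272, 0], [0, 0, -0.34], 1], [[-0.1225, -0.295, 0], [0, 0, -0.355], 1], [[-0.1225, -0.295, 0], [0, 0, -0.355], 1], [[-0.1225, -0.295, 0], [0, 0, -0.355], 1]]}}

```text
time_s: 5.4
tcp_pos: [0.4592, 0.2798, 0.1982]
eef_rot: [179.9, 0.1, 1.5]
contact_force: [0.3, 0.1, -2.1]
gripper_width: 0.0154
```

```bash
python3 - <<'E'
from h import *
from plant import r
import pickle
s=r.get_state();print(s["tcp_pos"],s["eef_rot"],abs(s["qd"]).max(),s["gripper_width"]);c=r.capture("wrist")
t=r.capture("top")
pickle.dump((s,c,t),open("w2.pkl","wb"))
T=toolT(s);im=c["color"][:,:,::-1].copy()
cv2.imwrite("pics/w2.png",im)
a=np.radians(1.5);X=np.array([np.cos(a),np.sin(a),0]);Y=np.array([-X[1],X[0],0]);o=np.array([.5828,.289,.058])
for p in [o+.062*X+.016*Y,o+.062*X-.016*Y,o-.062*X+.016*Y,o-.062*X-.016*Y,o+.075*X+.075*Y,o-.075*X+.075*Y,o-.075*X-.075*Y,o]:
    q=proj(c,p,T);cv2.circle(im,tuple(int(v) for v in q.round()),2,(0,0,255),-1);print(q.round(1))
cv2.imwrite("pics/w2p.png",im)
cv2.imwrite("pics/t3.png",t["color"][:,:,::-1])
E
```

```text
[0.45917014 0.27984694 0.19816859] [1.79902398e+02 1.12319773e-01 1.54928524e+00] 1.1777495405087122 0.015400026907880227
[295.2 -20.6]
[329.3 -20.5]
[298.2 116.1]
[327.9 116.1]
[230.8 -37.8]
[244.2 128.3]
[381.9 128.4]
[312.7  52.6]
```

View pics/w2p.png

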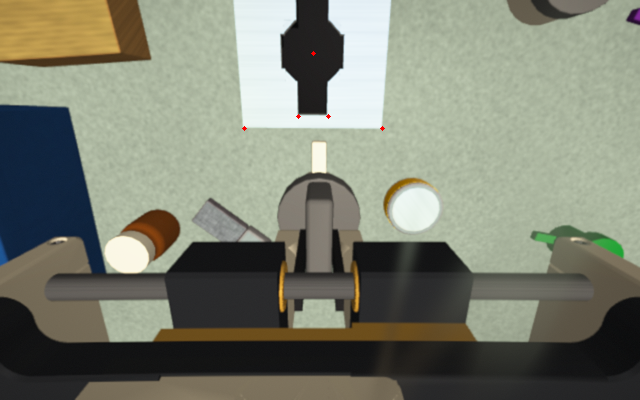

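View pics/t3.png

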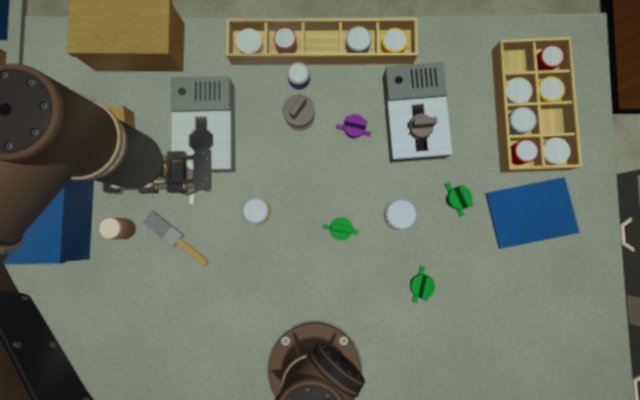

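```bash
python3 - <<'E'
from h import *
import pickle
s,c,t=pickle.load(open("w2.pkl","rb"));T=toolT(s);im=c["color"].astype(int)
g=im.max(2)
def cross(line,th):  # subpixel crossings
    v=line-th; i=np.where(v[:-1]*v[1:]<0)[0]; return (i+v[i]/(v[i]-v[i+1])).round(2)
for row in (20,90,100): print(row,cross(g[row,225:400].astype(float),150)+225)
for col in (260,290,306,313,320,350): print(col,cross(g[90:135,col].astype(float),190)+90)
for col in (306,313,320): print(col,cross(g[90:125,col].astype(float),120)+90)
hm=(g<110); hm[130:]=0; hm[:,:270]=0; hm[:,360:]=0
ys,xs=np.where(hm)
for row in range(10,115,8): 
    q=xs[ys==row]; print(row,q.min(),q.max(),end='; ')
lug=(im[130:180,300:340].min(2)>200); y,x=np.where(lug); print("lug",x.min()+300,x.max()+300,y.min()+130,y.max()+130)
print(im[150,318],im[150,300])
zb=s["tcp_pos"][2]-.0666
print("lug top end",onz(c,(318.5,141),zb+.016,T), 'expect x tip',s["tcp_pos"][0]+.048)
E
```

```text
20 [294.69 328.49]
90 [297.1  326.71]
100 [297.27 326.73]
260 [128.75 132.33]
290 [128.73 132.67]
306 [114.68 128.71]
313 [114.69]
320 [114.81]
350 [129.5 133.5]
306 [113.81]
313 [113.81]
320 [114.03]
10 297 327; 18 297 327; 26 290 333; 34 284 340; 42 281 342; 50 282 342; 58 282 342; 66 282 342; 74 290 334; 82 298 326; 90 298 326; 98 298 326; 106 298 326; Traceback (most recent call last):
  File "<stdin>", line 13, in <module>
    return umr_minimum(a, axis, None, out, keepdims, initial, where)
ValueError: zero-size array to reduction operation minimum which has no identity
```

```bash
python3 - <<'E'
from h import *
import pickle
s,c,t=pickle.load(open("w2.pkl","rb"));T=toolT(s);im=c["color"].astype(int)
# slot mid at two rows, near slot end, round part
A=onz(c,(312.0,100),.058,T); B=onz(c,(312.0,50),.058,T); C=onz(c,(311.6,20),.058,T)
print(A,B,C, np.degrees(np.arctan2(*(C-A)[1::-1])))
print("slot width",np.linalg.norm(onz(c,(297.2,100),.058,T)-onz(c,(326.7,100),.058,T)))
E1=onz(c,(312,114),.058,T);print("slot end",E1,"-> centre",E1+[.062,0.001,0])
f1=onz(c,(260,128.75),.058,T);f2=onz(c,(350,129.4),.058,T);print("front edge",f1,f2,"->cx",(f1+f2)[0]/2+.075, "yaw",np.degrees(np.arctan2(-(f1-f2)[0],(f1-f2)[1])))
print("round width",np.linalg.norm(onz(c,(281.5,50),.058,T)-onz(c,(342.5,50),.058,T)))
for row in (145,155,165): print(im[row,300:340:2].min(1))
zb=s["tcp_pos"][2]-.0666
for p in [(318.5,141.5),(318.5,170)]: print("lug top",onz(c,p,zb+.016,T))
E
```

```text
[0.53731269 0.28883512 0.058     ] [0.58515477 0.28975941 0.058     ] [0.61155395 0.29065676 0.058     ] 1.405573676445229
slot width 0.031226919549078396
slot end [0.52298917 0.28855704 0.058     ] -> centre [0.58498917 0.28955704 0.058     ]
front edge [0.50588444 0.34490402 0.058     ] [0.50781243 0.24676417 0.058     ] ->cx 0.5818484331682512 yaw 1.1254477055335232
round width 0.06134608042656079
[161 166 168 166 170 161 201 235 235 236 236 236 236 174 170 166 163 168
 171 171]
[174 174 174 169 167 167 204 234 234 234 234 235 235 173 163 169 171 172
 167 162]
[166 167 171 171 170 164 205 234 234 234 234 234 234 173 175 172 162 163
 169 169]
lug top [0.50721087 0.28129479 0.14756859]
lug top [0.48368175 0.28067146 0.14756859]
```

```bash
python3 - <<'E'
from h import *
from plant import r
print(delta(r.get_state(),[.5833,.2897,.16],1.4))
E
```

```text
(array([ 0.124 , -0.0076,  0.0387]), array([0.001 , 0.0011, 0.0012]))
```

{"op": "step_arm", "data": {"increments": [[[0.03, -0.002, 0], [0, 0, 0], 1], [[0.065, -0.004, 0], [0, 0, 0], 1], [[0.1, -0.0065, 0], [0, 0, 0], 1], [[0.12, -0.0075, 0], [0, 0, 0], 1], [[0.124, -0.0075, 0.01], [0, 0, 0], 1], [[0.124, -0.0075, 0.03], [0, 0, 0], 1], [[0.124, -0.0075, 0.039], [0, 0, 0], 1], [[0.124, -0.0075, 0.039], [0, 0, 0], 1], [[0.124, -0.0075, 0.039], [0, 0, 0], 1]]}}

```text
time_s: 6.4
tcp_pos: [0.5837, 0.2904, 0.1612]
eef_rot: [180.0, -0.0, 1.5]
contact_force: [-0.2, -0.5, -1.0]
gripper_width: 0.0149
```

```bash
python3 - <<'E'
from h import *
from plant import r
s=r.get_state();print(s["tcp_pos"],s["eef_rot"],s["contact_force"]);print(delta(s,[.5833,.2897,.0875],1.4))
c=r.capture("wrist");cv2.imwrite("pics/w3.png",c["color"][:,:,::-1])
E
```

```text
[0.58371292 0.29039756 0.16120491] [ 1.79997500e+02 -2.62023667e-02  1.50567380e+00] [-0.20344206 -0.50400541 -0.99377021]
(array([-0.0005,  0.0007,  0.0737]), array([ 0.    , -0.0005,  0.0018]))
```

View pics/w3.png

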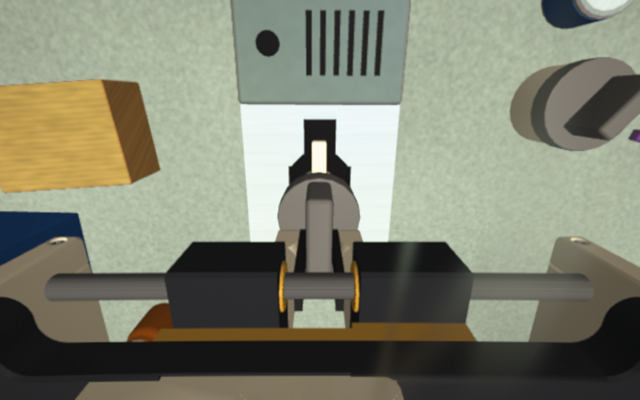

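The lug at (319,155) is centred over the slot, which spans columns 304–336 with its end at row 120. I lower the cartridge.

{"op": "step_arm", "data": {"increments": [[[0, 0, 0.015], [0, 0, 0], 1], [[0, 0, 0.03], [0, 0, 0], 1], [[0, 0, 0.042], [0, 0, 0], 1], [[0, 0, 0.052], [0, 0, 0], 1], [[0, 0, 0.06], [0, 0, 0], 1], [[0, 0, 0.066], [0, 0, 0], 1], [[0, 0, 0.07], [0, 0, 0], 1], [[0, 0, 0.073], [0, 0, 0], 1], [[0, 0, 0.073], [0, 0, 0], 1], [[0, 0, 0.073], [0, 0, 0], 1]]}}

```text
time_s: 7.45
tcp_pos: [0.5839, 0.2907, 0.0879]
eef_rot: [-180.0, -0.0, 1.5]
contact_force: [0.9, 0.2, -1.0]
gripper_width: 0.015
```

{"op": "step_arm", "data": {"increments": [[[0, 0, 0.0005], [0, 0, 0], 1], [[0, 0, 0.0005], [0, 0, 0.1], 1], [[0, 0, 0.0005], [0, 0, 0.2], 1], [[0, 0, 0.0005], [0, 0, 0.3], 1], [[0, 0, 0.0005], [0, 0, 0.4], 1], [[0, 0, 0.0005], [0, 0, 0.5], 1], [[0, 0, 0.0005], [0, 0, 0.6], 1], [[0, 0, 0.0005], [0, 0, 0.7], 1], [[0, 0, 0.0005], [0, 0, 0.8], 1], [[0, 0, 0.0005], [0, 0, 0.8], 1]]}}

```text
time_s: 8.45
tcp_pos: [0.5839, 0.2907, 0.0874]
eef_rot: [-180.0, -0.0, -44.4]
contact_force: [1.0, -0.4, -1.8]
gripper_width: 0.0148
```

```bash
python3 - <<'E'
from h import *
from plant import r
s=r.get_state();print(s["tcp_pos"],s["eef_rot"],s["contact_force"],s["moment"],s["joints"]);print(delta(s,[.5833,.2897,.0865],-88))
E
```

```text
[0.58388672 0.29072972 0.08737631] [-1.79973044e+02 -3.87645223e-03 -4.44172856e+01] [ 1.01734397 -0.43299601 -1.82315332] [ 0.03902228  0.11486992 -0.0227074 ] [ 4.35723718e+01  2.32384512e+01 -1.04258020e+01  3.51960578e-03
 -5.63086714e+01  2.00839186e+00]
(array([0.0003, 0.0011, 0.0009]), array([-5.000e-04,  1.000e-04,  7.607e-01]))
```

{"op": "step_arm", "data": {"increments": [[[0, 0, 0], [0, 0, 0.1], 1], [[0, 0, 0], [0, 0, 0.2], 1], [[0, 0, 0], [0, 0, 0.3], 1], [[0, 0, 0], [0, 0, 0.4], 1], [[0, 0, 0], [0, 0, 0.5], 1], [[0, 0, 0], [0, 0, 0.6], 1], [[0, 0, 0], [0, 0, 0.7], 1], [[0, 0, 0], [0, 0, 0.76], 1], [[0, 0, 0.001], [0, 0, 0.76], 1], [[0, 0, 0.001], [0, 0, 0.76], 1]]}}

```text
time_s: 9.45
tcp_pos: [0.5842, 0.2909, 0.0866]
eef_rot: [-179.9, 0.0, -87.7]
contact_force: [0.8, -0.4, 0.8]
gripper_width: 0.0153
```

```bash
python3 - <<'E'
from h import *
from plant import r
s=r.get_state();print(s["tcp_pos"],s["eef_rot"],s["contact_force"],s["moment"],s["gripper_width"])
E
```

```text
[0.5841855  0.29089731 0.08659882] [-1.79943340e+02  2.74623456e-02 -8.76632948e+01] [ 0.84512598 -0.44850778  0.7848552 ] [ 0.07160684  0.06819246 -0.00194748] 0.0152548231996777
```

{"op": "step_arm", "data": {"increments": [[[0, 0, 0], [0, 0, 0], 0.5], [[0, 0, 0], [0, 0, 0], 0.5], [[0, 0, 0], [0, 0, 0], 0.5], [[0, 0, 0], [0, 0, 0], 0.5], [[0, 0, 0], [0, 0, 0], 0.5], [[0, 0, 0], [0, 0, 0], 0.5], [[0, 0, -0.01], [0, 0, 0], 0.5], [[0, 0, -0.03], [0, 0, 0], 0.5], [[0, 0, -0.06], [0, 0, 0], 0.5], [[0, 0, -0.1], [0, 0, 0], 0.5]]}}

```text
time_s: 10.45
tcp_pos: [0.5829, 0.29, 0.1863]
eef_rot: [179.9, -0.1, -87.9]
contact_force: [0.2, 0.5, 0.6]
gripper_width: 0.0436
```

{"op": "step_arm", "data": {"increments": [[[-0.02, 0, -0.03], [0, 0, 0], 0.5], [[-0.06, 0, -0.03], [0, 0, 0], 0.5], [[-0.06, 0, -0.03], [0, 0, 0], 0.5], [[-0.06, 0, -0.03], [0, 0, 0], 0.5]]}}

```text
time_s: 10.85
tcp_pos: [0.5812, 0.3513, 0.2164]
eef_rot: [180.0, 0.0, -87.8]
contact_force: [0.6, -0.1, 0.2]
gripper_width: 0.0439
```

```bash
python3 - <<'E'
from h import *
from plant import r
import pickle
s=r.get_state();print(s["tcp_pos"],s["eef_rot"],s["contact_force"],s["gripper_width"])
T=toolT(s);c=r.capture("wrist");t=r.capture("scene");pickle.dump((s,c,t),open("w4.pkl","wb"))
im=c["color"][:,:,::-1].copy()
a=np.radians(1.4);X=np.array([np.cos(a),np.sin(a),0]);Y=np.array([-X[1],X[0],0]);o=np.array([.5836,.29,0])
for p in [o+k*.028*Y+[0,0,.119] for k in(-1,1)]+[o+[0,0,.08]+k*.03*X for k in(-1,1)]:
    q=proj(c,p,T);cv2.circle(im,tuple(int(v) for v in q.round()),2,(0,0,255),-1)
cv2.imwrite("pics/w4.png",im)
cv2.imwrite("pics/s4.png",t["color"][:,:,::-1])
E
```

```text
[0.58116513 0.35130784 0.21641133] [ 1.79995858e+02  3.16526637e-03 -8.78042051e+01] [ 0.56709056 -0.12126865  0.18667031] 0.043856894894708176
```

View pics/w4.png

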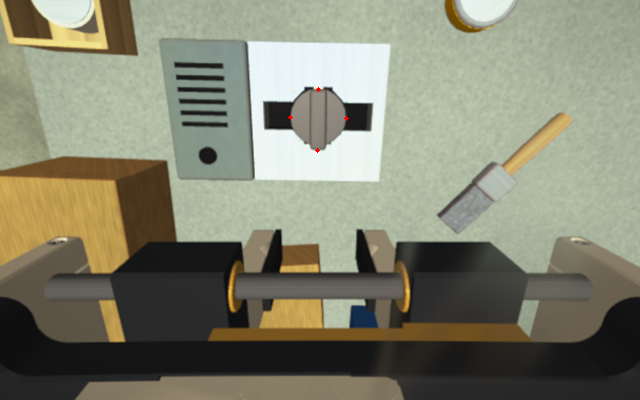

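View pics/s4.png

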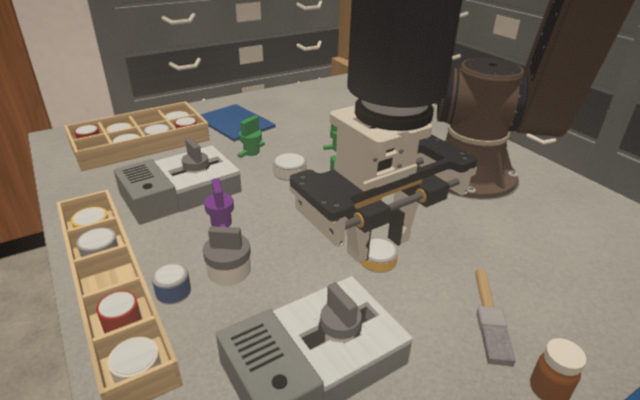

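```bash
python3 - <<'E'
from h import *
import pickle
s,c,t=pickle.load(open("w4.pkl","rb"))
im=t["color"][:,:,::-1].copy()
im=cv2.resize(im[260:380,270:420],None,fx=5,fy=5,interpolation=cv2.INTER_CUBIC)
a=np.radians(1.4);X=np.array([np.cos(a),np.sin(a),0]);Y=np.array([-X[1],X[0],0]);o=np.array([.5836,.29,0])
for p in [o+k*.028*Y+j*.008*X+[0,0,.119] for k in(-1,1) for j in (-1,1)]+[o+[0,0,.058]-.062*X+k*.016*Y for k in (-1,1)]:
    q=(proj(t,p)+.5-[270,260])*5;cv2.circle(im,tuple(int(v) for v in q.round()),3,(0,0,255),-1)
cv2.imwrite("pics/s5.png",im)
E
```

```text
(no output)
```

View pics/s5.png

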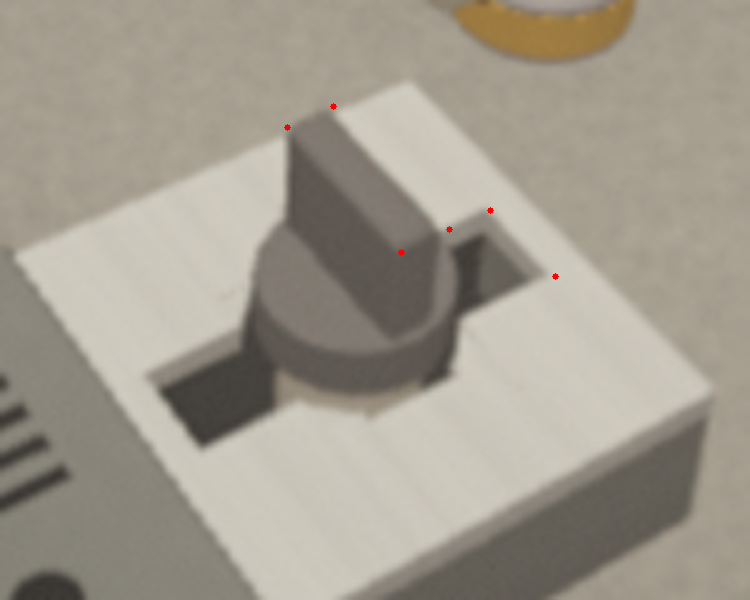

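The bar-top corners match a seated height of 119 mm to about a millimetre, and the bar lies across the slots in the locked direction. The gripper is clear, so I hand in.

```bash
python3 -c "
from plant import r
print(r.close_job())"
```

```text
the job is handed in; nothing more can be done
None
```

The cartridge is in the empty bay, seated on the floor, turned a quarter turn clockwise and released. I handed the job in at about 11 s of the 48 s allowed; the hand-in gives no verdict.

- **Position and height:** in the last wrist and scene pictures, the cap and the bar's top matched a cartridge seated on the bay floor. The bar-top corners agreed to about 1 mm, and the cartridge sits within about 1 mm of the bay centre I measured.
- **Locked direction:** the tool's yaw was -87.7° at the end of the turn, about 1° from the locked direction. The pictures show the bar lying across the slots.
- **Forces and surroundings:** contact force readings at the end of each move stayed below about 2.5 N. The arm was clear of everything at hand-in. The canister was never approached and looks unmoved in the final scene picture.
- **Disagreement between measurements:** separate measurements of the bay centre differed by up to about 3 mm along x. That was well inside the bay's clearance, so I used a value in between. No check failed.

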